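Open the end stop of the blue tumbler row for restocking

TASK

The row of blue tumblers is due for restocking: press down the red release lever of the end stop on that row's rail and, keeping it pressed, push the stop back along its toothed bar, away from the tumblers, as far as it goes; then let go, so that the lever springs up and the stop locks there. Do not force the stop, leave the end stop of the white row shut, and leave the tumblers and the other goods standing where they are.

Things in the scene. Friction and masses are not known exactly. Their poses are not given: they have to be found in the camera images.
- blue_stop (a joint): How far the end stop of the blue row is pushed back, in m: starts at 0.00 to 0.06; its travel ends against the bar's end bracket at 0.16. The stop is a black carriage on the bar, 38 mm wide and 132 mm long, with a plate reaching across the deck before the tumblers. Sliding friction about 2.5 N. With the lever up it gives at most 9 mm (one tooth) backwards, then the ratchet holds.
- blue_release (a joint): Angle of the blue row's red release lever, in rad: 0 to 0.14 when up (its pawl rests on or between the teeth), 0.25 fully down; above about 0.15 the stop slides freely. A spring lifts it; fully down takes 5 to 11 N, most near the thumb rest. It rocks about a pin 47 mm beyond the paddle's middle (+y): fully down, the middle has sunk 12 mm and the edge beside the thumb rest 7 mm.
- blue_paddle (a point): Middle of the upper face of the blue row's red release paddle as it lies when up, 78 mm above the work surface; moves with the stop, not with the lever. Paddle 36 mm wide (x), 42 mm long (y). The y axis points along the bar, the way the stop is pushed back; z is up. 23 mm from this point towards +y stands the black thumb rest; on the other sides nothing of the stop rises above the paddle.
- blue_rest (a point): Middle of the top edge of the thumb rest's upright face, 105 mm above the work surface. The face, 38 mm wide, looks along -y and rises 27 mm above the paddle; a fingertip that holds the paddle down pushes the stop back against this face. The block reaches 42 mm behind it. Axes as for blue_paddle.
- blue: The rail of the blue row, fixed: grey deck 474 mm long (y), 100 mm wide (x), its black mat 12 mm above the work surface; white price strip on its -x side; black end plate 66 mm high at the -y end, where the row begins; on the +x side the toothed steel bar along y, 62 mm from the origin, teeth at 56 mm height. Origin on the work surface, mid-deck. The stop is pushed back towards +y.
- blue_tumbler0_mid (a point): Centre of the first blue tumbler (ceramic, 72 mm across, 85 mm high, open at the top, 42 mm from this point down to the mat), next to the end plate. Its top is 97 mm above the work surface.
- blue_tumbler1_mid (a point): Centre of the second blue tumbler, the same size, between the first and the stop's plate.
- white_stop (a joint): The same for the end stop of the white row, which is to stay where it is.
- white: The rail of the white row, of the same make; it stands parallel to the blue row's rail within a few degrees, about 0.2 m nearer to or farther from the robot. Either may be the nearer one.
- white_paddle (a point): Middle of the upper face of the white row's release paddle.
- white_tumbler0_mid (a point): Centre of the first white tumbler, the same size as the blue ones.
- white_tumbler1_mid (a point): Centre of the second white tumbler.
- dispenser_mid (a point): Half-way up a loose soap dispenser, cream with a gold pump, 72 mm across and 165 mm high, to the robot's left.
- soap_dish_mid (a point): Centre of a loose sand-coloured soap dish, 112 mm across and 22 mm high, to the robot's left.
- gift_box_mid (a point): Centre of a loose cardboard box with dark panels, 90 x 140 x 100 mm, to the robot's right.

How it is judged:
By the outcome, as a careful person would: the job done as asked, in the order asked, and still so for the second after the job is handed in, with the robot touching nothing.
It also fails if it takes over 34 s, if anything falls off the work surface, if the arm or the gripper's body presses on something with over 40 N, if the wrist force passes 120 N, or if a joint passes its speed limit or range.

ROBOT

A 7-joint arm with a two-finger parallel gripper is mounted at the origin on the work surface. World frame = base frame: x ahead of the robot, y to its left, z up, the work surface at z = 0. Lengths are in m, angles in rad, forces in N, time in s.
With the tool pointing down it reaches from about 0.4 to 0.85 m from the base axis. Payload 4.5 kg.
Tool frame: the origin (TCP) lies at the very end of the fingers, on their centre line; the grasp point (between the pads) lies 19 mm behind it (r.tcp_to_grasp is the distance from the TCP to the grasp point, in m); x points along the fingers, z is the direction in which the jaws open and shut, and the axes are right-handed (so a half turn about x gives the same grasp; the last joint's range is limited). The gripper opens to 85 mm and grips with 20 to 120 N. Pads are 22 mm wide; open, the fingers measure 114 mm over their backs; the gripper's body (76 mm by 85 mm) begins 54 mm behind the grasp point. The pads swing forward as they close: fully open they stand 13 mm farther back than shut.
Start: joints at [1.29, 0.689, -0.195, 1.565, 0.157, 0.902, -0.215], TCP at [0.194, -0.594, 0.194] pointing down, gripper open.
Joint ranges: [-3.01, 3.01], [-0.46, 2.08], [-1.47, 1.51], [0.13, 2.56], [-1, 4.14], [0.04, 2.09], [-2.66, 2.66]. Speed limits (rad/s): [2.57, 2.57, 3.14, 3.14, 3.14, 3.14, 3.14].

INTERFACE

Orientations are given as a unit quaternion [x, y, z, w].
In Python, from rig import telemetry, get_image, r gives the robot as it stands.
- The arm moves only by the shell command python3 -m inch 'ROWS'. ROWS is JSON, a list of rows, each a list of 7 numbers: the shift along the tool's x, y, z in cm, then the turn, a rotation vector about the tool's x, y, z in degrees, then the finger opening in cm, from 0 to 8.54. A call has 1 to 8 rows; each row shifts and turns the pose as measured when the row begins, along the tool's axes as they then stand; what a row does not reach is not made up. A row lasts 1/12 s, in which the tool goes at most 41.7 mm and 7.16 degrees, less where a joint would pass 70% of its speed; a pose out of reach is approached as far as the arm can. A call is refused whole if a number of a shift passes 4.17 or a number of a turn 7.16, either way. A call with a gripper value outside its range is refused whole. The fingers move at their own pace and stop on an object; the grip force is fixed at half the most. Time passes only in rows, so rows that do not move let the fingers close. It gives the time, the measured TCP pose, the force and the opening at its end, in the units of the state.
- telemetry.read_state(): the state, without advancing time (a new reading comes with each control period).
- get_image(name): name is "scene" or "top"; returns a dict with "frame" (480x640x3 uint8, red, green, blue), "depth" (480x640 float32, m along the optical axis (not along the pixel's ray), 0 where there is no reading), "intrinsics" (3x3 intrinsics, pixels), "distortion" ([k1, k2, p1, p2, k3] as OpenCV has them; the pictures are not rectified), "origin" and "attitude" of the camera in the world. Camera axes: x right, y down, z forward; pixel columns grow to the right and rows downward; lengths in m; the calibration is good to about 2 mm. A picture is of the moment at which its call begins.
- r.close_job(): hands the job in, once; it reports no verdict.
The state is a dict: "clock": time; "qpos": joint angles; "qd": joint speeds; "tau": joint torques, N m; "position": TCP position; "eef_rot": TCP orientation; "contact_force": force on the tool from outside, world axes, zero at the start; "ft_torque": the same for the moment, N m; "gripper_width": finger opening in m.
Only numpy, scipy, OpenCV 4.12 (cv2) and the standard library are available. Lean on these libraries where they do the work, as an engineer would, in place of code of your own. Each camera call takes 0.05 s, during which the arm holds its last target. There are 200 camera calls.

## Working session

There is one attempt and no reset: what is moved stays moved. The work goes in short steps, Python scripts to look and compute and a shell command to move; the robot and the scene stay as the last step left them, time stands still between calls to the robot, and variables do not carry over. Pictures are saved under pics/ and viewed, about 8 in all and at most 12, crops included, and the job is handed in when it is done.

```bash
mkdir -p pics; ls; cat > h.py <<'E'
import numpy as np, cv2
from rig import telemetry, get_image, r
from scipy.spatial.transform import Rotation as R
def Rm(im):
    a=np.array(im["attitude"],float)
    return a if a.shape==(3,3) else R.from_quat(a).as_matrix()
def px2w(im,u,v,z=None):
    """pixel -> world, by depth or by known height z"""
    n=cv2.undistortPoints(np.array([[[u,v]]],float),np.array(im["intrinsics"]),np.array(im["distortion"]))[0,0]
    d=Rm(im)@np.array([n[0],n[1],1.]); o=np.array(im["origin"])
    if z is not None: return o+d*(z-o[2])/d[2]
    return o+d*im["depth"][int(round(v)),int(round(u))]
def w2px(im,p):
    M=Rm(im); rv=cv2.Rodrigues(M.T)[0]; t=-M.T@np.array(im["origin"])
    return cv2.projectPoints(np.array([p],float),rv,t,np.array(im["intrinsics"]),np.array(im["distortion"]))[0][0,0]
E
python3 - <<'E'
from h import *
import pickle
s=telemetry.read_state()
print({k:np.round(v,3).tolist() for k,v in s.items()})
for n in("scene","top"):
    im=get_image(n); pickle.dump(im,open(f"pics/{n}0.pkl","wb"))
    cv2.imwrite(f"pics/{n}0.png",im["frame"][...,::-1]); print(n,im["origin"],im["attitude"])
E
```

```text
pics
{'clock': 0.0, 'qpos': [1.29, 0.69, -0.195, 1.566, 0.157, 0.902, -0.215], 'qd': [-0.001, -0.001, -0.0, -0.002, 0.001, -0.001, 0.001], 'tau': [-0.001, -53.961, -1.267, -15.855, 0.009, 0.009, -0.0], 'position': [0.193, -0.594, 0.193], 'eef_rot': [0.416, 0.573, -0.415, 0.572], 'contact_force': [0.409, -0.216, -0.576], 'ft_torque': [0.022, -0.026, -0.01], 'gripper_width': 0.085}
scene [1.53303444 0.22134183 1.09852717] [ 0.56449013  0.72629969 -0.31467839 -0.23413068]
top [ 0.378861   -0.04413661  1.58047938] [-0.70322993  0.70941817 -0.03004304  0.03592961]
```

View pics/scene0.png

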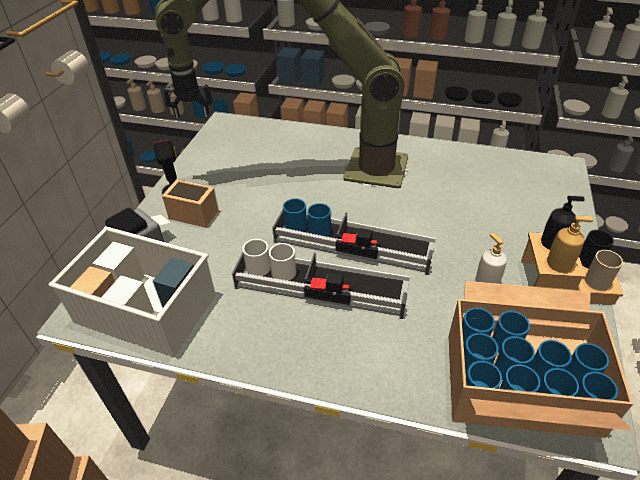

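View pics/top0.png

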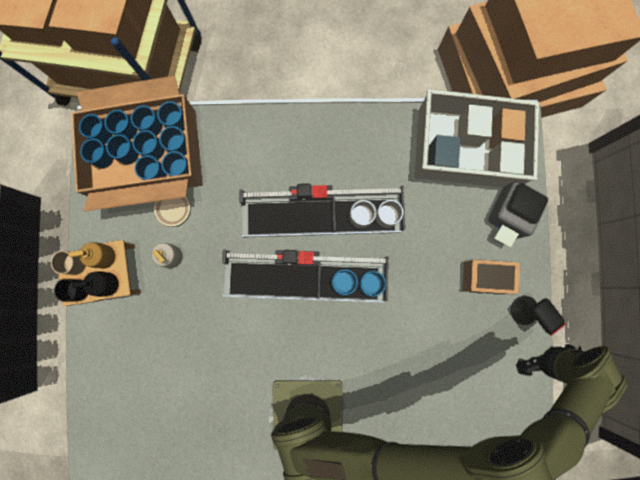

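The blue row is the nearer one. In the top view its red paddle is near (304,257) with the black rest near (291,257), so image left is +y. I'll enlarge that area.

```bash
python3 - <<'E'
from h import *
import pickle
im=pickle.load(open("pics/top0.pkl","rb"))
c=im["frame"][235:310,215:395,::-1]; a=cv2.resize(c,None,fx=4.4,fy=4.4,interpolation=cv2.INTER_CUBIC)
s=pickle.load(open("pics/scene0.pkl","rb"))
d=cv2.resize(s["frame"][195:275,270:440,::-1],(792,260),interpolation=cv2.INTER_CUBIC) if 0 else cv2.resize(s["frame"][205:275,270:440,::-1],None,fx=3.7,fy=3.7,interpolation=cv2.INTER_CUBIC)
o=np.zeros((a.shape[0]+d.shape[0],800,3),np.uint8); o[:a.shape[0],:a.shape[1]]=a; o[a.shape[0]:,:d.shape[1]]=d
print(o.shape,a.shape); cv2.imwrite("pics/crop.png",o)
for n,q in(("top",im),("scene",s)):
    f=q["frame"].astype(int); m=(f[...,0]>130)&(f[...,1]<60)&(f[...,2]<70)
    k,l,st,ce=cv2.connectedComponentsWithStats(m.astype(np.uint8))
    for i in range(1,k):
        if st[i,4]>15: print(n,st[i],ce[i].round(1),px2w(q,*ce[i],z=.078).round(4),px2w(q,*ce[i]).round(4))
# bar/rail corners
for u,v,z in((226,257,.056),(386,263,.056)): print(px2w(im,u,v,z).round(3))
for u,v in((344,281),(372,284),(290,257)): print(px2w(im,u,v).round(3))
E
```

```text
(589, 800, 3) (330, 792, 3)
[0.467 0.233 0.056]
[ 0.445 -0.231  0.056]
[ 0.395 -0.11   0.026]
[ 0.385 -0.192  0.027]
[0.462 0.044 0.107]
```

View pics/crop.png

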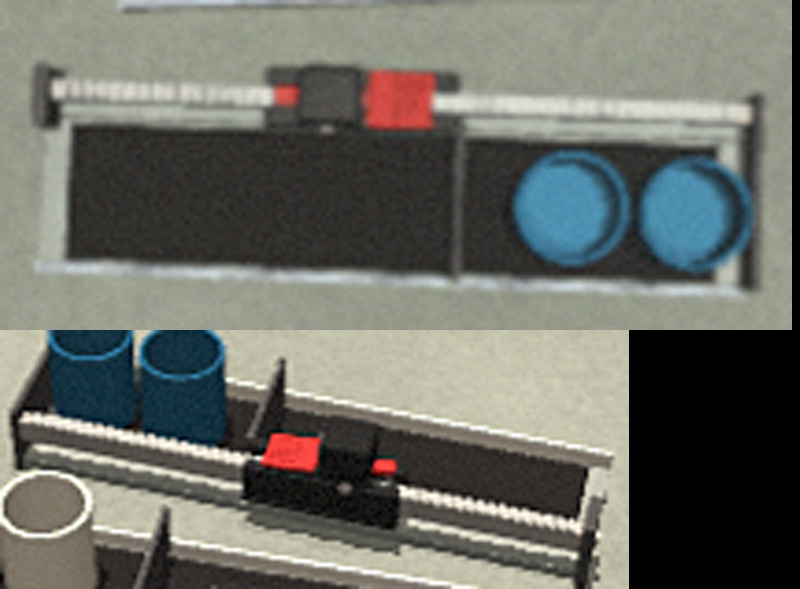

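```bash
python3 - <<'E'
from h import *
import pickle
im=pickle.load(open("pics/top0.pkl","rb"));s=pickle.load(open("pics/scene0.pkl","rb"))
T=lambda x,y,z=None:px2w(im,215+(x+.5)/4.4-.5,235+(y+.5)/4.4-.5,z)
S=lambda x,y,z=None:px2w(s,270+(x+.5)/3.7-.5,205+(y-330+.5)/3.7-.5,z)
P=lambda n,v:print(n,v.round(4))
P("paddle mid top",T(400,100,.078));P(" depth",T(400,100));P("-y edge",T(435,100,.078))
P("paddle mid scene",S(293,453,.078));P(" depth",S(293,453))
P("rest face top",T(362,96,.105));P("rest depth",T(330,95)); P("rest back",T(298,94,.105))
P("rest scene edge near",S(372,474,.078))
a,b=T(60,89,.056),T(745,110,.056);P("bar a",a);P("bar b",b);print(np.degrees(np.arctan2(*(a-b)[:2])))
a,b=T(38,268,.03),T(755,290,.03);print(a,b,np.degrees(np.arctan2(*(a-b)[:2])))
P("plate",T(458,200,.06)); P("t1",T(572,208,.097)); P("t0",T(697,213,.097))
P("bracket",T(45,95,.07))
st=telemetry.read_state();print(R.from_quat(st["eef_rot"]).as_matrix().round(3))
E
```

```text
paddle mid top [0.4627 0.0011 0.078 ]
 depth [0.4627 0.0011 0.0775]
-y edge [ 0.4625 -0.0216  0.078 ]
paddle mid scene [0.4715 0.0025 0.078 ]
 depth [0.469  0.002  0.0756]
rest face top [0.464  0.0244 0.105 ]
rest depth [0.4649 0.045  0.1025]
rest back [0.4656 0.0652 0.105 ]
rest scene edge near [0.4802 0.0672 0.078 ]
bar a [0.473  0.2266 0.056 ]
bar b [ 0.4552 -0.2251  0.056 ]
2.2502258654495306
[0.35467248 0.24568289 0.03      ] [ 0.33651535 -0.23278158  0.03      ] 2.173259956730115
plate [ 0.398  -0.0358  0.06  ]
t1 [ 0.3918 -0.1086  0.097 ]
t0 [ 0.3877 -0.1883  0.097 ]
bracket [0.4682 0.2341 0.07  ]
[[-0.001  0.951  0.31 ]
 [ 0.002  0.31  -0.951]
 [-1.    -0.    -0.002]]
```

```bash
python3 -m inch '[[-4,0,0,0,0,0,0],[-4,0,0,0,0,0,0],[-2,1,-1,0,0,0,0],[0,2.7,-2.95,0,0,0,0],[0,2.7,-2.95,0,0,0,0],[0,2.7,-2.95,0,0,0,0],[0,2.7,-2.95,0,0,0,0]]'; python3 -c "
from h import *
print(np.round(telemetry.read_state()['qpos'],2))"
```

```text
clock: 0.68
position: [0.2608, -0.4379, 0.2935]
eef_rot: [0.42, 0.571, -0.421, 0.566]
contact_force: [1.0, -0.3, 1.4]
gripper_width: 0.0007
[ 1.09  0.42 -0.23  1.76  0.11  0.98 -0.45]
```

```bash
python3 -m inch '[[0,2.7,-2.95,0,0,0,0],[0,2.7,-2.95,0,0,0,0],[0,2.7,-2.95,0,0,0,0],[0,2.7,-2.95,0,0,0,0],[0,2.7,-2.95,0,0,0,0],[0,2.7,-2.95,0,0,0,0],[0,2.7,-2.95,0,0,0,0],[0,2.7,-2.95,0,0,0,0]]'; cat >> h.py <<'E'
def go(target,yaw=-92.2):
    """print shift in tool axes (cm) and turn (deg) to the target TCP, tool down with z at yaw"""
    s=telemetry.read_state(); M=R.from_quat(s["eef_rot"]); p=np.array(s["position"])
    c,n=np.cos(np.radians(yaw)),np.sin(np.radians(yaw))
    Z=np.array([c,n,0]);X=np.array([0,0,-1.]);Y=np.cross(Z,X)
    G=R.from_matrix(np.column_stack([X,Y,Z]))
    print("pos",p.round(4),"F",np.round(s["contact_force"],1),"shift cm",(M.inv().apply(np.array(target)-p)*100).round(2),"in goal axes",(G.inv().apply(np.array(target)-p)*100).round(2),"turn",np.degrees((M.inv()*G).as_rotvec()).round(1),"q",np.round(s["qpos"],2),"t",np.round(s["clock"],2))
E
python3 -c "
from h import *
go([.464,0.001,.2])"
```

```text
clock: 1.35
position: [0.3992, -0.1346, 0.293]
eef_rot: [0.421, 0.571, -0.422, 0.564]
contact_force: [0.9, -0.3, 0.3]
gripper_width: -0.0001
pos [ 0.3992 -0.1346  0.293 ] F [ 0.9 -0.3  0.3] shift cm [  9.29  10.18 -11.06] in goal axes [  9.3    5.95 -13.8 ] turn [19.  -0.3  0.5] q [ 0.46  0.3  -0.33  1.98  0.12  0.89 -1.21] t 1.35
```

```bash
python3 -m inch '[[0,0,0,6.4,0,0,0],[0,0,0,6.4,0,0.3,0],[0,0,0,6.2,0,0.2,0],[1,1.5,-3.5,0,0,0,0],[2,1.5,-3.5,0,0,0,0],[3,1.5,-3.5,0,0,0,0],[2,1.5,-3.5,0,0,0,0],[0,0,0,0,0,0,0]]'; python3 -c "
from h import *
go([.4642,0.005,.12])"
```

```text
clock: 2.02
position: [0.469, 0.0126, 0.2174]
eef_rot: [0.515, 0.49, -0.506, 0.489]
contact_force: [0.1, 0.3, -0.6]
gripper_width: 0.0001
pos [0.469  0.0126 0.2174] F [ 0.1  0.3 -0.6] shift cm [ 9.73 -0.53  0.87] in goal axes [ 9.74 -0.45  0.78] turn [-0.2 -0.5 -0.5] q [ 0.05  0.46 -0.26  2.    0.16  0.7  -1.91] t 2.02
```

```bash
python3 -m inch '[[3.3,-0.25,0.4,0,-0.5,-0.5,0],[3.2,-0.2,0.4,0,0,0,0],[3.2,-0.1,0.1,0,0,0,0],[0,0,0,0,0,0,0]]'; python3 - <<'E'
from h import *
go([.4642,0.005,.09])
for n,(u,v) in (("top",(305,257)),("scene",(352,235))):
    im=get_image(n); c=im["frame"][v-40:v+40,u-50:u+50,::-1]
    cv2.imwrite(f"pics/{n}1.png",cv2.resize(c,None,fx=4,fy=4,interpolation=cv2.INTER_CUBIC))
a=np.hstack([cv2.imread(f"pics/{n}1.png") for n in("top","scene")]); cv2.imwrite("pics/both1.png",a)
E
```

```text
clock: 2.35
position: [0.4661, 0.009, 0.117]
eef_rot: [0.51, 0.492, -0.507, 0.492]
contact_force: [-0.7, -0.0, -0.8]
gripper_width: -0.0001
pos [0.4661 0.009  0.117 ] F [-0.7 -0.  -0.8] shift cm [ 2.7  -0.18  0.42] in goal axes [ 2.7  -0.17  0.41] turn [ 0.3 -0.2 -0.2] q [ 0.    0.62 -0.18  2.11  0.25  0.42 -1.98] t 2.35
```

View pics/both1.png

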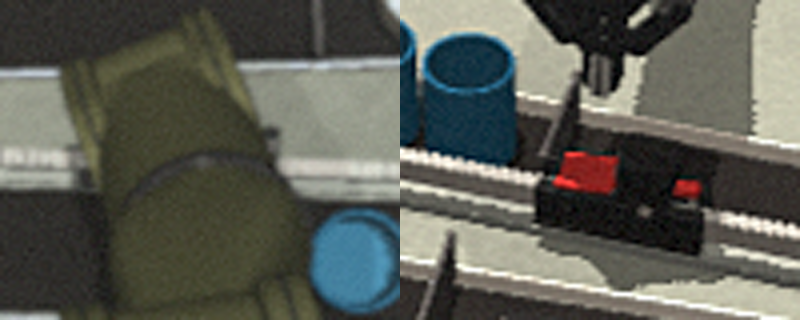

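```bash
python3 - <<'E'
from h import *
im=get_image("scene")
for p in ([.4661,.009,.117],[.464,.0015,.078],[.465,.0245,.105],[.465,.0245,.078],[.482,.0225,.078],[.482,-.0195,.078],[.446,-.0195,.078]):
    q=w2px(im,p); print(p,q.round(1),((q-[302,195])*4).round(0)+[400,0])
E
```

```text
[0.4661, 0.009, 0.117] [351.7 227. ] [599. 128.]
[0.464, 0.0015, 0.078] [349.1 236.1] [588. 164.]
[0.465, 0.0245, 0.105] [357.  230.8] [620. 143.]
[0.465, 0.0245, 0.078] [356.7 237.6] [619. 170.]
[0.482, 0.0225, 0.078] [354.8 241.4] [611. 186.]
[0.482, -0.0195, 0.078] [340.6 239. ] [555. 176.]
[0.446, -0.0195, 0.078] [343.4 230.9] [566. 144.]
```

```bash
python3 - <<'E'
from h import *
im=get_image("scene")
for v in range(200,240,2):
    print(v,[tuple(px2w(im,u,v).round(3)) if im["depth"][v,u]>0 else 0 for u in (349,352,354)])
c=im["frame"][180:255,302:402,::-1]; cv2.imwrite("pics/s2.png",cv2.resize(c,None,fx=8,fy=8,interpolation=cv2.INTER_NEAREST))
E
```

```text
200 [(np.float64(0.487), np.float64(0.004), np.float64(0.232)), (np.float64(0.461), np.float64(0.007), np.float64(0.212)), (np.float64(0.486), np.float64(0.017), np.float64(0.234))]
202 [(np.float64(0.479), np.float64(0.002), np.float64(0.218)), (np.float64(0.487), np.float64(0.012), np.float64(0.227)), (np.float64(0.486), np.float64(0.017), np.float64(0.226))]
204 [(np.float64(0.48), np.float64(0.002), np.float64(0.212)), (np.float64(0.479), np.float64(0.01), np.float64(0.213)), (np.float64(0.482), np.float64(0.017), np.float64(0.216))]
206 [(np.float64(0.48), np.float64(0.002), np.float64(0.205)), (np.float64(0.481), np.float64(0.011), np.float64(0.207)), (np.float64(0.478), np.float64(0.016), np.float64(0.206))]
208 [(np.float64(0.48), np.float64(0.003), np.float64(0.198)), (np.float64(0.483), np.float64(0.012), np.float64(0.202)), (np.float64(0.483), np.float64(0.017), np.float64(0.203))]
210 [(np.float64(0.479), np.float64(0.003), np.float64(0.19)), (np.float64(0.481), np.float64(0.011), np.float64(0.193)), (np.float64(0.476), np.float64(0.016), np.float64(0.19))]
212 [(np.float
[... 1857 characters left out ...]
loat64(-0.017), np.float64(0.012)), (np.float64(0.376), np.float64(-0.008), np.float64(0.014)), (np.float64(0.373), np.float64(-0.002), np.float64(0.012))]
234 [(np.float64(0.448), np.float64(-0.002), np.float64(0.071)), (np.float64(0.451), np.float64(0.007), np.float64(0.076)), (np.float64(0.444), np.float64(0.012), np.float64(0.07))]
236 [(np.float64(0.462), np.float64(0.001), np.float64(0.076)), (np.float64(0.457), np.float64(0.009), np.float64(0.074)), (np.float64(0.454), np.float64(0.014), np.float64(0.072))]
238 [(np.float64(0.467), np.float64(0.002), np.float64(0.074)), (np.float64(0.463), np.float64(0.01), np.float64(0.072)), (np.float64(0.463), np.float64(0.016), np.float64(0.073))]
```

View pics/s2.png

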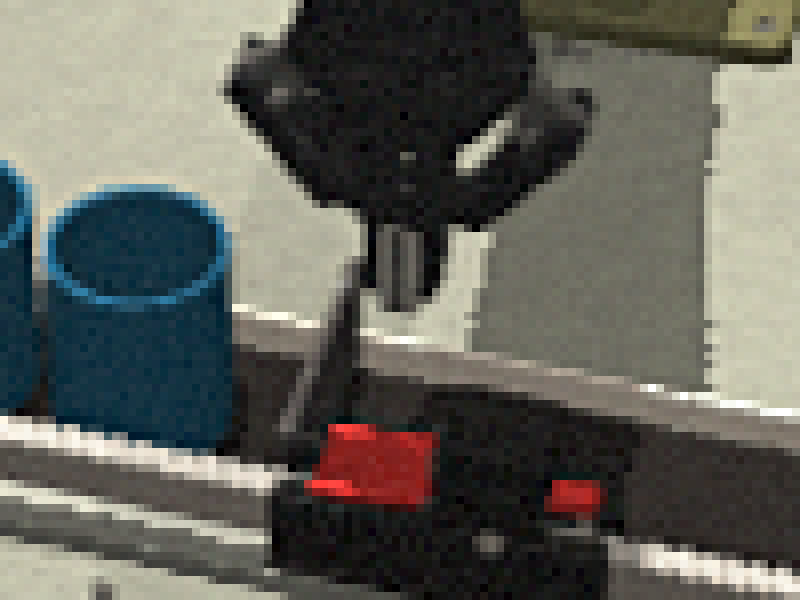

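```bash
python3 - <<'E'
from h import *
go([.4642,0.005,.09])
import pickle
im=get_image("scene"); go([.4642,0.005,.09])
for v in range(214,232,2): print(v,px2w(im,351,v).round(3))
# start frames: any finger tip seen?
s=pickle.load(open("pics/scene0.pkl","rb")); print(w2px(s,[.193,-.594,.193]))
for v in range(96,120,2): print(v,[px2w(s,u,v).round(3).tolist() for u in(175,206)])
E
```

```text
pos [0.4711 0.0092 0.1229] F [0.8 0.1 0. ] shift cm [ 3.27 -0.73  0.46] in goal axes [ 3.29 -0.68  0.45] turn [ 0.3 -0.3 -0.9] q [ 0.    0.61 -0.18  2.11  0.25  0.43 -1.98] t 2.55
pos [0.4714 0.0092 0.1232] F [-0.2 -0.2 -0.1] shift cm [ 3.3  -0.76  0.46] in goal axes [ 3.32 -0.71  0.44] turn [ 0.2 -0.3 -0.9] q [ 0.    0.61 -0.18  2.11  0.25  0.43 -1.98] t 2.6
214 [0.479 0.008 0.176]
216 [0.487 0.01  0.177]
218 [0.481 0.009 0.164]
220 [ 0.305 -0.026 -0.001]
222 [ 0.347 -0.018  0.028]
224 [ 0.344 -0.018  0.017]
226 [ 0.343 -0.018  0.008]
228 [ 0.353 -0.016  0.008]
230 [ 0.371 -0.012  0.017]
[194.49499991 129.10804199]
96 [[-0.617, -1.16, -0.167], [0.181, -0.535, 0.315]]
98 [[0.202, -0.635, 0.308], [0.189, -0.531, 0.313]]
100 [[0.217, -0.627, 0.31], [0.173, -0.542, 0.296]]
102 [[0.221, -0.627, 0.305], [0.182, -0.538, 0.295]]
104 [[0.215, -0.632, 0.294], [0.185, -0.537, 0.289]]
106 [[0.216, -0.633, 0.287], [0.185, -0.539, 0.282]]
108 [[0.224, -0.63, 0.285], [0.184, -0.541, 0.274]]
110 [[0.22, -0.634, 0.275], [0.188, -0.54, 0.268]]
112 [[0.221, -0.635, 0.268], [0.184, -0.544, 0.259]]
114 [[0.216, -0.64, 0.257], [0.186, -0.544, 0.252]]
116 [[0.214, -0.643, 0.249], [0.192, -0.542, 0.249]]
118 [[-0.584, -1.169, -0.278], [-0.625, -1.009, -0.282]]
```

The camera shows the fingertip about 38 mm above the reported TCP (x and y agree), so height can't be trusted. I'll line up above the paddle, then lower in small steps and watch the force.

```bash
python3 -m inch '[[1,-0.5,0.4,0,0,-0.9,0],[1,0,0,0,0,0,0],[0.5,0,0,0,0,0,0],[0,0,0,0,0,0,0]]'; python3 -c "
from h import *
go([.4665,0.005,.085])"
```

```text
clock: 2.93
position: [0.4702, 0.0042, 0.1017]
eef_rot: [0.513, 0.49, -0.505, 0.492]
contact_force: [-1.4, -0.3, -0.1]
gripper_width: 0.0001
pos [0.4702 0.0042 0.1017] F [-1.4 -0.3 -0.1] shift cm [ 1.67 -0.39 -0.06] in goal axes [ 1.67 -0.37 -0.07] turn [ 0.1 -0.3 -0.6] q [ 0.    0.65 -0.17  2.12  0.27  0.37 -1.99] t 2.93
```

```bash
python3 -m inch '[[1,-0.3,0,0,0,-0.5,0],[0.8,0,0,0,0,0,0],[0,0,0,0,0,0,0]]'; python3 -m inch '[[0.7,0,0,0,0,0,0],[0,0,0,0,0,0,0]]'; python3 -c "
from h import *
go([.4665,0.005,.07])
im=get_image('scene')
for v in range(218,234): print(v,px2w(im,351,v).round(3))"
```

```text
clock: 3.18
position: [0.468, 0.0039, 0.0833]
eef_rot: [0.511, 0.491, -0.507, 0.49]
contact_force: [-0.7, -0.8, 0.2]
gripper_width: -0.0004
clock: 3.35
position: [0.4678, 0.0039, 0.0752]
eef_rot: [0.511, 0.492, -0.507, 0.49]
contact_force: [0.7, -0.1, -0.2]
gripper_width: 0.0
pos [0.4678 0.0039 0.0752] F [ 0.7 -0.1 -0.2] shift cm [ 0.52 -0.14 -0.1 ] in goal axes [ 0.52 -0.14 -0.1 ] turn [ 0.1 -0.3 -0.1] q [-0.01  0.71 -0.14  2.14  0.28  0.31 -2.  ] t 3.35
218 [0.482 0.009 0.165]
219 [0.482 0.009 0.161]
220 [0.483 0.01  0.158]
221 [0.479 0.009 0.151]
222 [0.478 0.009 0.147]
223 [0.478 0.009 0.143]
224 [0.48  0.01  0.141]
225 [0.48  0.01  0.137]
226 [0.483 0.01  0.136]
227 [0.476 0.009 0.125]
228 [0.48  0.01  0.125]
229 [0.478 0.01  0.121]
230 [0.474 0.009 0.112]
231 [ 0.373 -0.011  0.014]
232 [ 0.376 -0.011  0.013]
233 [ 0.373 -0.011  0.006]
```

The fingertip really is about 37 mm above the reported TCP: the camera puts it at z≈0.112, and TCP 0.075 gives no contact. With the jaws along the bar, the linkage would come within a few mm of the thumb rest, so I'll turn −90° to put the jaws across the bar. First I'll refine the paddle's x.

```bash
python3 -m inch '[[-2,0,0,0,0,0,0],[0,0,0,-7,0,0,0],[0,0,0,-7,0,0,0],[0,0,0,-7,0,0,0],[0,0,0,-7,0,0,0],[0,0,0,-7,0,0,0],[0,0,0,-7,0,0,0],[0,0,0,-7,0,0,0]]';  python3 -m inch '[[0,0,0,-7,0,0,0],[0,0,0,-7,0,0,0],[0,0,0,-7,0,0,0],[0,0,0,-7,0,0,0],[0,0,0,-7,0,0,0],[0,0,0,-6,0,0,0],[0,0,0,0,0,0,0]]'; python3 - <<'E'
from h import *
import pickle
go([.467,0.005,.09],yaw=-2.2)
for n in("top","scene"):
    q=pickle.load(open(f"pics/{n}0.pkl","rb"))
    f=q["frame"].astype(int); m=(f[...,0]>90)&(f[...,1]<f[...,0]*.5)&(f[...,2]<f[...,0]*.5)
    m[:, :280]=0;m[:,400:]=0;m[:220]=0;m[300:]=0
    k,l,st,ce=cv2.connectedComponentsWithStats(m.astype(np.uint8))
    for i in range(1,k):
        if st[i,4]>15:
            print(n,st[i],ce[i].round(1),px2w(q,*ce[i],z=.078).round(4))
            c=cv2.boxPoints(cv2.minAreaRect(np.argwhere(l==i)[:,::-1].astype(np.float32)))
            ys,xs=np.where(l==i)
            P=np.array([px2w(q,u,v) for u,v in zip(xs,ys)]); good=abs(P[:,2]-.076)<.006
            print(P[good].mean(0).round(4),np.percentile(P[good],[3,97],axis=0).round(3).tolist(),[px2w(q,u,v,.078).round(3).tolist() for u,v in c])
E
```

```text
clock: 4.07
position: [0.4689, 0.004, 0.0976]
eef_rot: [0.254, 0.659, -0.251, 0.662]
contact_force: [0.1, 0.1, -0.4]
gripper_width: -0.0002
clock: 4.65
position: [0.4697, 0.0029, 0.0987]
eef_rot: [-0.002, 0.704, 0.003, 0.71]
contact_force: [-0.2, -0.9, 0.2]
gripper_width: 0.0004
pos [0.4697 0.0029 0.0987] F [-0.2 -0.9  0.2] shift cm [ 0.87  0.21 -0.28] in goal axes [ 0.87  0.2  -0.28] turn [ 2.6  0.4 -0.1] q [ 0.27  0.71 -0.6   2.11  0.79  0.55 -0.91] t 4.65
top [298 251  16  13 178] [305.4 257.4] [0.4625 0.0016 0.078 ]
[0.4627 0.0019 0.0746] [[0.447, -0.017, 0.07], [0.478, 0.02, 0.08]] [[0.481, 0.022, 0.078], [0.481, -0.02, 0.078], [0.446, -0.02, 0.078], [0.447, 0.023, 0.078]]
scene [341 233  16  10 133] [348.4 237.6] [0.4707 0.001  0.078 ]
[4.666e-01 2.000e-04 7.350e-02] [[0.449, -0.018, 0.07], [0.483, 0.018, 0.077]] [[0.491, -0.018, 0.078], [0.452, -0.023, 0.078], [0.45, 0.02, 0.078], [0.489, 0.024, 0.078]]
scene [371 240   6   4  24] [373.5 241.5] [0.4695 0.0748 0.078 ]
[0.4675 0.0741 0.0762] [[0.461, 0.067, 0.071], [0.474, 0.082, 0.08]] [[0.465, 0.067, 0.078], [0.462, 0.081, 0.078], [0.474, 0.083, 0.078], [0.477, 0.069, 0.078]]
scene [309 277  18  12 166] [317.7 282.9] [ 0.6619 -0.0395  0.078 ]
[ 0.6579 -0.0402  0.0732] [[0.64, -0.058, 0.071], [0.674, -0.023, 0.076]] [[0.683, -0.058, 0.078], [0.645, -0.066, 0.078], [0.64, -0.022, 0.078], [0.678, -0.015, 0.078]]
scene [342 284   7   5  30] [345.  286.3] [0.6561 0.0336 0.078 ]
[0.6546 0.0334 0.0761] [[0.648, 0.025, 0.072], [0.661, 0.041, 0.081]] [[0.65, 0.024, 0.078], [0.646, 0.039, 0.078], [0.66, 0.043, 0.078], [0.664, 0.027, 0.078]]
```

```bash
python3 -m inch '[[1,0.3,-0.5,2.6,0.4,0,0],[1,0,0,0,0,0,0],[1,0,0,0,0,0,0],[0,0,0,0,0,0,0]]'; python3 - <<'E'
from h import *
go([.465,0.006,.05],yaw=-2.2)
im=get_image("scene")
c=im["frame"][180:255,302:402,::-1]; cv2.imwrite("pics/s3.png",cv2.resize(c,None,fx=8,fy=8,interpolation=cv2.INTER_CUBIC))
for v in range(226,240): print(v,px2w(im,351,v).round(3))
E
```

```text
clock: 4.98
position: [0.4659, 0.0057, 0.0687]
eef_rot: [0.02, 0.706, -0.018, 0.708]
contact_force: [-0.3, -0.5, 0.1]
gripper_width: -0.0003
pos [0.4659 0.0057 0.0687] F [-0.3 -0.5  0.1] shift cm [ 1.87  0.02 -0.1 ] in goal axes [ 1.87  0.03 -0.09] turn [-0.9  0.2 -0.1] q [ 0.21  0.76 -0.51  2.14  0.86  0.46 -1.04] t 4.98
226 [0.477 0.009 0.131]
227 [0.478 0.009 0.128]
228 [0.478 0.009 0.124]
229 [0.478 0.009 0.12 ]
230 [0.479 0.01  0.117]
231 [0.471 0.008 0.106]
232 [ 0.374 -0.011  0.011]
233 [ 0.38  -0.01   0.012]
234 [0.448 0.004 0.072]
235 [0.454 0.005 0.075]
236 [0.459 0.006 0.075]
237 [0.463 0.007 0.075]
238 [0.469 0.008 0.077]
239 [0.47  0.009 0.074]
```

View pics/s3.png

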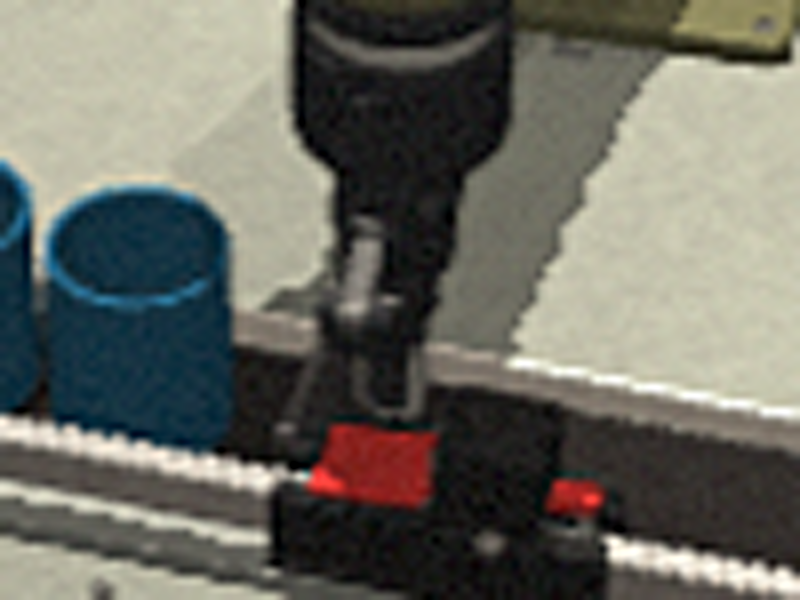

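The finger now hangs clear over the paddle: tip at about (390,415) in the crop, rest edge near (437,400). I'll lower it step by step.

```bash
python3 -m inch '[[1,0,-0.1,0,0,0,0],[1,0,0,0,0,0,0],[0,0,0,0,0,0,0]]'; for i in 1; do python3 -m inch '[[0.6,0,0,0,0,0,0],[0,0,0,0,0,0,0]]'; done;  python3 -m inch '[[0.5,0,0,0,0,0,0],[0,0,0,0,0,0,0]]'
```

```text
clock: 5.28
position: [0.467, 0.006, 0.0505]
eef_rot: [0.022, 0.704, -0.02, 0.71]
contact_force: [-1.2, -0.1, 0.1]
gripper_width: -0.0002
clock: 5.45
position: [0.4678, 0.0061, 0.0452]
eef_rot: [0.022, 0.703, -0.021, 0.71]
contact_force: [-0.0, -0.7, -0.6]
gripper_width: 0.0
clock: 5.62
position: [0.4686, 0.0061, 0.0406]
eef_rot: [0.023, 0.703, -0.021, 0.711]
contact_force: [-0.2, -0.9, -0.1]
gripper_width: -0.0001
```

```bash
python3 -m inch '[[0.4,0,-0.4,0,0.5,0,0],[0,0,0,0,0,0,0]]'; python3 -m inch '[[0.4,0,-0.1,0,0,0,0],[0,0,0,0,0,0,0]]';python3 -m inch '[[0.4,0,-0.1,0,0,0,0],[0,0,0,0,0,0,0]]'
```

```text
clock: 5.78
position: [0.4656, 0.0065, 0.037]
eef_rot: [0.023, 0.705, -0.021, 0.708]
contact_force: [-1.3, 1.0, 5.0]
gripper_width: 0.0003
clock: 5.95
position: [0.4656, 0.006, 0.0338]
eef_rot: [0.023, 0.705, -0.022, 0.709]
contact_force: [-2.8, 1.5, 6.6]
gripper_width: 0.0001
clock: 6.12
position: [0.4658, 0.0059, 0.0323]
eef_rot: [0.023, 0.703, -0.022, 0.711]
contact_force: [-3.0, 0.6, 9.9]
gripper_width: -0.0004
```

```bash
python3 -m inch '[[0.4,0,0,0,0,0,0],[0.2,0,0,0,0,0,0]]';python3 -m inch '[[0.4,0,0,0,0,0,0],[0.3,0,0,0,0,0,0]]'
```

```text
clock: 6.28
position: [0.4661, 0.0059, 0.0313]
eef_rot: [0.022, 0.701, -0.022, 0.713]
contact_force: [-5.3, -1.3, 36.1]
gripper_width: 0.0001
clock: 6.45
position: [0.4664, 0.0059, 0.0311]
eef_rot: [0.02, 0.698, -0.023, 0.715]
contact_force: [-7.0, -1.7, 42.8]
gripper_width: -0.0001
```

```bash
python3 -m inch '[[0.1,0,0,0,0,0,0],[0.1,0.3,0,0,0,0,0]]';python3 -m inch '[[0.12,0.4,0,0,0.3,0,0],[0.12,0.4,0,0,0.3,0,0]]'
```

```text
clock: 6.62
position: [0.4664, 0.0074, 0.033]
eef_rot: [0.019, 0.697, -0.024, 0.717]
contact_force: [-1.1, -3.2, 7.4]
gripper_width: -0.0
clock: 6.78
position: [0.4663, 0.0123, 0.0326]
eef_rot: [0.018, 0.7, -0.027, 0.713]
contact_force: [-1.7, -2.8, 8.4]
gripper_width: -0.0001
```

```bash
python3 -m inch '[[0.25,0.1,0,0,0.5,0,0],[0.2,0.1,0,0,0.5,0,0]]';python3 -m inch '[[0.2,0.4,0,0,0,0,0],[0.2,0.4,0,0,0,0,0]]'
```

```text
clock: 6.95
position: [0.4659, 0.0133, 0.0315]
eef_rot: [0.016, 0.706, -0.028, 0.708]
contact_force: [-6.0, -2.7, 34.4]
gripper_width: 0.0001
clock: 7.12
position: [0.4663, 0.0187, 0.0318]
eef_rot: [0.015, 0.704, -0.03, 0.709]
contact_force: [-3.4, -1.9, 28.9]
gripper_width: -0.0002
```

```bash
python3 -m inch '[[0.17,0.5,0,0,0,0,0],[0.17,0.5,0,0,0,0,0]]';python3 -m inch '[[0.17,0.6,0,0,0,0,0],[0.17,0.6,0,0,0,0,0]]'; python3 -c "
from h import *
go([.466,0.16,.031],yaw=-2.2)"
```

```text
clock: 7.28
position: [0.4666, 0.026, 0.032]
eef_rot: [0.014, 0.703, -0.033, 0.71]
contact_force: [-3.4, -2.6, 21.7]
gripper_width: 0.0003
clock: 7.45
position: [0.4672, 0.035, 0.032]
eef_rot: [0.013, 0.702, -0.036, 0.711]
contact_force: [-2.6, -2.4, 25.0]
gripper_width: 0.0001
pos [0.4672 0.035  0.032 ] F [-2.6 -2.4 25. ] shift cm [-0.32 12.46 -0.98] in goal axes [ 0.1  12.49 -0.6 ] turn [-1.7  0.8  1.9] q [ 0.02  0.81 -0.35  2.16  0.98  0.35 -1.25] t 7.45
```

```bash
python3 -m inch '[[0.17,0.8,0,0,0.2,0.4,0],[0.17,0.8,0,0,0.2,0.4,0],[0.17,0.8,0,0,0.2,0.4,0],[0.17,0.8,0,0,0.2,0.4,0]]'; python3 -c "
from h import *
go([.466,0.16,.031],yaw=-2.2)"
```

```text
clock: 7.78
position: [0.4681, 0.0622, 0.0319]
eef_rot: [0.019, 0.705, -0.031, 0.709]
contact_force: [-4.5, -2.6, 24.3]
gripper_width: 0.0002
pos [0.4681 0.0622 0.0319] F [-4.5 -2.6 24.3] shift cm [-0.08  9.74 -0.9 ] in goal axes [ 0.09  9.77 -0.58] turn [-1.8  0.3  1. ] q [-0.01  0.82 -0.39  2.14  0.94  0.37 -1.26] t 7.78
```

```bash
python3 -m inch '[[0.17,0.8,0,-0.3,0.1,0.4,0],[0.17,0.8,0,-0.3,0.1,0.4,0],[0.17,0.8,0,-0.3,0.1,0.4,0],[0.17,0.8,0,-0.3,0.1,0.4,0],[0.17,0.8,0,-0.3,0.1,0.3,0],[0.17,0.8,0,0,0.1,0.3,0]]'; python3 - <<'E'
from h import *
go([.466,0.16,.031],yaw=-2.2)
im=get_image("scene")
c=im["frame"][180:280,322:442,::-1]; cv2.imwrite("pics/s4.png",cv2.resize(c,None,fx=6,fy=6,interpolation=cv2.INTER_CUBIC))
E
```

```text
clock: 8.28
position: [0.4701, 0.105, 0.0318]
eef_rot: [0.02, 0.705, -0.013, 0.709]
contact_force: [-3.2, -3.4, 21.1]
gripper_width: 0.0002
pos [0.4701 0.105  0.0318] F [-3.2 -3.4 21.1] shift cm [ 0.13  5.47 -0.66] in goal axes [ 0.08  5.48 -0.62] turn [-0.5  0.3 -0.5] q [-0.05  0.82 -0.42  2.12  0.91  0.38 -1.27] t 8.28
```

View pics/s4.png

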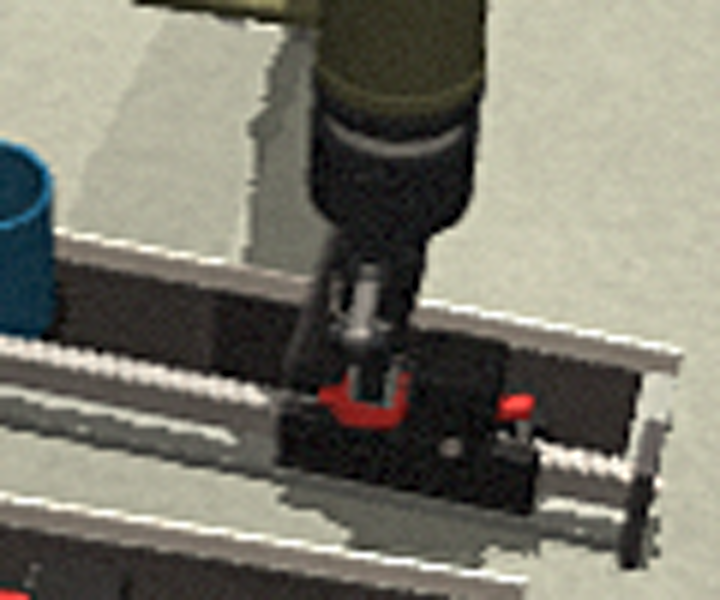

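The stop is sliding freely. Carriage end at about (537,480), bracket at (628,500), so roughly 45 mm to go.

```bash
python3 -m inch '[[0.17,0.8,-0.1,0,0.1,0.1,0],[0.17,0.8,-0.05,0,0.1,0.1,0],[0.17,0.8,0,0,0.1,0.1,0],[0.17,0.6,0,0,0.1,0.1,0]]'; python3 -m inch '[[0.17,0.4,0,0,0.1,0.1,0],[0.17,0.4,0,0,0.1,0.1,0]]'
```

```text
clock: 8.67
position: [0.4714, 0.1344, 0.0318]
eef_rot: [0.021, 0.705, -0.013, 0.709]
contact_force: [-3.0, -2.5, 20.2]
gripper_width: -0.0
clock: 8.83
position: [0.4717, 0.1424, 0.0318]
eef_rot: [0.022, 0.705, -0.012, 0.709]
contact_force: [-1.9, -3.5, 19.9]
gripper_width: 0.0001
```

```bash
python3 -m inch '[[0.17,0.4,0,0,0.1,0.1,0]]'; python3 -m inch '[[0.17,0.4,0,0,0.1,0.1,0]]'
```

```text
clock: 8.92
position: [0.4719, 0.1463, 0.0318]
eef_rot: [0.022, 0.705, -0.011, 0.709]
contact_force: [-2.5, -2.0, 20.0]
gripper_width: -0.0001
clock: 9.0
position: [0.4718, 0.1466, 0.0317]
eef_rot: [0.021, 0.705, -0.014, 0.708]
contact_force: [-1.5, -11.9, 25.5]
gripper_width: 0.0002
```

```bash
python3 -m inch '[[0.17,0.2,0,0,0.1,0.1,0]]'; python3 -m inch '[[0,0.05,0,0,0,0,0],[-0.5,0,0,0,0,0,0],[-0.8,-0.1,0,0,0,0,0],[-1,-0.2,0,0,0,0,0]]'; python3 -m inch '[[-2,-0.3,0,0,0,0,0],[-3,-0.3,0,0,0,0,0],[-4,0,0,0,0,0,0],[-4,0,0,0,0,0,0],[-4,0,0,0,0,0,0]]'
```

```text
clock: 9.08
position: [0.4718, 0.1463, 0.0317]
eef_rot: [0.02, 0.706, -0.015, 0.708]
contact_force: [-4.1, -4.1, 23.9]
gripper_width: 0.0002
clock: 9.42
position: [0.4706, 0.1442, 0.0572]
eef_rot: [0.019, 0.706, -0.015, 0.708]
contact_force: [0.1, 0.4, -0.2]
gripper_width: -0.0002
clock: 9.83
position: [0.4624, 0.1318, 0.2296]
eef_rot: [0.016, 0.713, -0.017, 0.701]
contact_force: [0.9, -0.6, 0.0]
gripper_width: -0.0002
```

Released. I'll clear the view by moving towards −y and check the stop.

```bash
python3 -m inch '[[-2,-4,0,0,0,0,0],[0,-4,0,0,0,0,0],[0,-4,0,0,0,0,0],[0,-4,0,0,0,0,0],[0,-4,0,0,0,0,0],[0,-4,0,0,0,0,0],[0,-4,0,0,0,0,0],[0,0,0,0,0,0,0]]'; python3 - <<'E'
from h import *
import pickle
go([0,0,0]); 
t,s=get_image("top"),get_image("scene")
a=cv2.resize(s["frame"][195:315,225:445,::-1],None,fx=3.6,fy=3.6,interpolation=cv2.INTER_CUBIC); cv2.imwrite("pics/end.png",a)
for n,q in(("before",pickle.load(open("pics/scene0.pkl","rb"))),("after",s)):
    f=q["frame"].astype(int); m=(f[...,0]>90)&(f[...,1]<f[...,0]*.5)&(f[...,2]<f[...,0]*.5)
    m[:, :280]=0;m[:,440:]=0;m[:220]=0;m[300:]=0
    k,l,st,ce=cv2.connectedComponentsWithStats(m.astype(np.uint8))
    for i in range(1,k):
        if st[i,4]>15: print(n,st[i],px2w(q,*ce[i],z=.078).round(4))
E
```

```text
clock: 10.5
position: [0.4512, -0.1506, 0.2602]
eef_rot: [0.016, 0.708, -0.012, 0.706]
contact_force: [-0.1, -0.3, 0.4]
gripper_width: 0.0001
pos [ 0.4512 -0.1506  0.2602] F [-0.1 -0.3  0.4] shift cm [ 26.19  13.12 -45.63] in goal axes [ 26.02 -45.66 -13.32] turn [89.9 -0.3 -0.2] q [ 0.77  0.5  -0.84  1.89  0.45  0.95 -0.31] t 10.5
before [341 233  16  10 133] [0.4707 0.001  0.078 ]
before [371 240   6   4  24] [0.4695 0.0748 0.078 ]
before [309 277  18  12 166] [ 0.6619 -0.0395  0.078 ]
before [342 284   7   5  30] [0.6561 0.0336 0.078 ]
after [388 241  18  12 149] [0.4724 0.1424 0.078 ]
after [419 250   8   5  29] [0.4782 0.2155 0.078 ]
after [309 277  18  12 166] [ 0.6619 -0.0395  0.078 ]
after [342 284   7   5  31] [0.656  0.0333 0.078 ]
```

View pics/end.png

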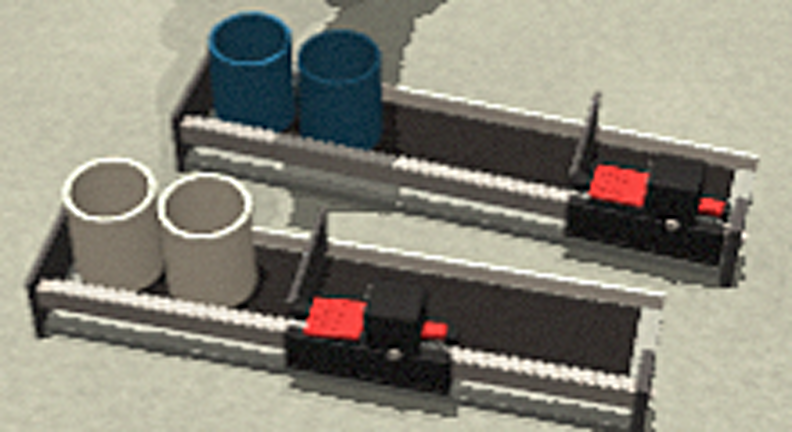

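The blue stop sits against its end bracket at about (725,240), with the lever up. The white stop and all four tumblers are where they were.

```bash
python3 -c "
from rig import r
print(r.close_job())"
```

```text
the job is handed in; nothing more can be done
None
```

The blue row's stop is pushed all the way back and locked, and I handed the job in at about 10.6 s. I held the red lever fully down, slid the stop back until it met the bracket, then lifted straight off.

- **Stop position:** the blue paddle moved about 141 mm along the bar, and the last picture shows the carriage touching its end bracket. Sliding took 2–3.5 N. At the bracket it rose to about 12 N, and I stopped pushing there.
- **Lever:** it looks level again in the last picture. I did not push on the stop afterwards to test the lock.
- **White row and other goods:** the white stop stayed within 0.3 mm, and all four tumblers are standing where they were. I did not look again at the dispenser, soap dish or gift box, but the arm's route did not go near them.
- **Forces:** no contact force showed once the finger was off the lever. The fingertip's highest reading was about 43 N, when the lever reached the bottom. That is above the 40 N limit for the arm and gripper body, but it was the fingertip pressing, and it is well under the 120 N wrist limit.

**Readings that disagreed:**
- **Fingertip height:** the real fingertip sits about 37 mm above the TCP the robot reports. The camera depth and the height where I first felt contact both showed this, so I lowered by force instead.
- **Paddle position:** the two cameras also differed by 5–8 mm on the paddle's x, so I aimed between them.

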